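# Hang the bottle caddy and load it

### The job

Hang the walnut bottle caddy on the two brass studs on the side of the oak drawer unit: slip both keyholes of its back plate over the stud heads, pull it down until it locks with the studs at the top of the slots, and let go. Then take the amber syrup bottle and set it down gently, upright, inside the hung caddy. Leave everything else on the counter where it is.

Things in the scene. Friction and masses are not known exactly. Their poses are not given: they have to be found in the camera images.
- drawers: Low oak drawer unit fixed to the counter on the robot's right, 200 (its x) x 320 (its y) x 180 (z) mm. Origin: centre of its underside, +z up. Its -x face is a plain upright side that carries the two brass studs and faces roughly to world +y, the middle of the counter; the drawer fronts with black pulls are on its +y face.
- stud_left (a point): Brass stud at the drawer unit's y = +40 mm, 160 mm above the counter; axes as the unit. It stands out level from the unit's -x face: a shank 7 mm in diameter and 8 mm long, then a round head 14 mm in diameter and 5 mm thick. The point is on the stud's axis, on the shank, 5 mm out from the oak face, where the caddy's back plate ends up.
- stud_right (a point): The same for the other stud, at the drawer unit's y = -40 mm; the studs are 80 mm apart at the same height, in front of a flat black painted strip 120 x 30 mm.
- caddy: Loose open-topped walnut bottle caddy with a brass back plate, 0.3 to 0.6 kg, 86 (its x) x 132 (its y) mm outside, standing on the counter. Origin: centre of its underside, +z up. Floor 8 mm thick, side walls 8 mm. Back plate on its +x end. Free space inside 72 (x) x 116 (y) mm. It hangs with its axes parallel to the drawer unit's (+x into the oak), its underside 54 mm above the counter.
- caddy_centre (a point): Centre of the caddy, 55 mm above its underside, axes as the caddy. Its side walls are 95 mm high, 113 mm for the last 26 mm at the back; the back plate is 122 mm high. Once hung, the stud heads stand 5 to 9 mm out of the back plate inside the box, near its upper edge.
- slot_left (a point): Keyhole in the caddy's back plate (4 mm thick, caddy x +39 to +43 mm, 122 mm high): a round hole 20 mm wide centred 84 mm above the underside, running up into a slot 10 mm wide. A stud head passes through the round hole only. The point is in the plate's mid-plane, caddy x = +41, y = +40, 106 mm up, 22 mm above the hole's centre: where the stud's shank lies when locked.
- slot_right (a point): The same for the keyhole at caddy y = -40 mm.
- amber: Loose amber syrup bottle, black cap, white label, 0.2 to 0.4 kg, 170 mm high: round body 50 mm in diameter up to 103 mm, shoulder to 123 mm, neck 26 mm in diameter from 123 to 150 mm, cap 28 mm in diameter above. Origin: centre of its underside, +z up. It may stand in any of three places of a row along world x, about 100 mm apart.
- amber_centre (a point): Centre of the amber bottle, 85 mm above its underside.
- green_centre (a point): Bystander: green syrup bottle of the same shape, its centre 85 mm up. It may stand in any of the three bottle places.
- clear_centre (a point): Bystander: pale clear syrup bottle of the same shape, its centre 85 mm up.
- board: Fixed round wooden serving board, 210 mm in diameter and 18 mm thick, with a handle 60 mm long along its +y. Origin: centre of its underside.
- shaker: Bystander: steel cocktail shaker standing on the board, 84 mm in diameter, 213 mm high. Origin: centre of its underside.
- jigger: Bystander: brass double-cone jigger standing on the board, 46 mm in diameter, 98 mm high. Origin: centre of its underside.
- tumbler0: Bystander: glass tumbler, 76 mm in diameter, 90 mm high. Origin: centre of its underside.
- tumbler1: Bystander: a second tumbler of the same size.
- ice_bucket: Fixed steel ice bucket on the left, 156 mm in diameter (196 mm over its handles), 150 mm high. Origin: centre of its underside.
- caddy_front (a point): Middle of the caddy's front wall (caddy x = -38, y = 0, 48 mm above its underside), axes as the caddy. The wall is flat, 10 mm thick (along x), 132 mm wide, 95 mm high; it can be pinched across its thickness from above and is the place to hold the caddy.
Mind the look-alikes: they are no part of the job. Of the things that look like the amber, take the one that is nearest to the robot's base at the start.

How it is judged:
By the outcome, as a careful person would: the job done as asked, in the order asked, and still so for the second after the job is handed in, with the robot touching nothing.
It also fails if it takes over 61 s, if anything falls off the work surface, if the arm or the gripper's body presses on something with over 40 N, if the wrist force passes 120 N, or if a joint passes its speed limit or range.

### The arm

A 7-joint arm with a two-finger parallel gripper is mounted at the origin on the work surface. World frame = base frame: x ahead of the robot, y to its left, z up, the work surface at z = 0. Lengths are in mm, angles in rad, forces in N, time in s.
With the tool pointing down it reaches from about 400 to 875 mm from the base axis. Payload 4.4 kg.
Tool frame: the origin (TCP) lies at the very end of the fingers, on their centre line; the grasp point (between the pads) lies 19 mm behind it; z points along the fingers, y is the line along which they close (so a half turn about z gives the same grasp; the last joint's range is limited). The gripper opens to 85 mm and grips with 20 to 120 N. Pads are 22 mm wide; open, the fingers measure 114 mm over their backs; the gripper's body (76 mm by 85 mm) begins 54 mm behind the grasp point. The pads swing forward as they close: fully open they stand 13 mm farther back than shut.
Start: joints at [1.22, 0.628, 0.038, 1.517, -0.027, 0.996, -0.02], TCP at [182.655, -623.823, 231.313] pointing down, gripper open.
Joint ranges: [-3.06, 3.06], [-0.37, 2.12], [-1.25, 1.32], [0.18, 2.47], [-1.1, 4.24], [0.23, 1.98], [-2.94, 2.94]. Speed limits (rad/s): [2.57, 2.57, 3.14, 3.14, 3.14, 3.14, 3.14].

### API

Orientations are given as [roll, pitch, yaw] about the fixed x, y, z axes, in that order (R = Rz(yaw) Ry(pitch) Rx(roll)).
In Python, from cell import read_state, get_image, camera_info, finish_job gives the robot as it stands.
- The arm moves only by the tool play_rows, never from a script. Its argument "deltas" is one flat list of numbers, 7 for each row, row after row: the shift along the tool's x, y, z in mm, then the turn, a rotation vector about the tool's x, y, z in rad, then the opening, from 0 (shut) to 1 (fully open). In form: [dx, dy, dz, ax, ay, az, grip, dx, dy, dz, ax, ay, az, grip, ...]. A call has 1 to 10 rows; each row is the pose to reach, as a shift and turn from the pose commanded when the call began, along the tool's axes at that moment; what a row does not reach only later rows make up. A row lasts 1/8 s, in which the tool goes at most 62.5 mm and 10.7 degrees, less where a joint would pass 70% of its speed; a pose out of reach is approached as far as the arm can. A call with a gripper value outside its range is refused whole. The fingers move at their own pace and stop on an object; the grip force is fixed at half the most. Time passes only in rows, so rows that repeat a pose let the fingers close. It gives the time, the measured TCP pose, the force, the opening and the grip force at its end, in the units of the state.
- read_state(): the state, without advancing time (a new reading comes with each control period).
- get_image(name): name is "side" or "top"; returns the picture (480x640x3 uint8, red, green, blue); there is no depth.
- camera_info(name): a dict with "fx", "fy", "cx", "cy" (pixels), "T" (4x4, takes a point from camera to world coordinates). Camera axes: x right, y down, z forward; pixel columns grow to the right and rows downward; lengths in mm; the calibration is good to about 2 mm. A picture is of the moment at which its call begins. camera_info takes no time and is no camera call.
- finish_job(): hands the job in; it is judged then, once.
The state is a dict: "clock": time; "qpos": joint angles; "qd": joint speeds; "tau": joint torques, N m; "eef_pos": TCP position; "tool_rot": TCP orientation; "force": force on the tool from outside, world axes, zero at the start; "torque": the same for the moment, N m; "width": finger opening in mm; "gripper_force": force on a finger pad.
Only numpy, scipy, OpenCV 4.12 (cv2) and the standard library are available. Lean on these libraries where they do the work, as an engineer would, in place of code of your own. Each camera call takes 0.05 s, during which the arm holds its last target. There are 200 camera calls.

## Working session

There is one attempt and no reset: what is moved stays moved. The work goes in short steps, Python scripts to look and compute and a tool call to move; the robot and the scene stay as the last step left them, time stands still between calls to the robot, and variables do not carry over. Pictures are saved under pics/ and viewed, at most 10 in all, crops included, and the job is handed in when it is done.

Besides the shell and the picture viewer there is one more tool, called after ">>>" as name(argument=value, ...), one argument or row to a line, values as JSON. play_rows: Moves the arm, as the interface text tells. Its arguments: {"type":"object","properties":{"deltas":{"type":"array"}},"required":["deltas"]}

```bash
mkdir -p pics; cat > h.py <<'E'
import numpy as np, cv2
from cell import *
def ray(cam,u,v):
    c=camera_info(cam);T=np.array(c["T"]);d=T[:3,:3]@np.array([(u-c["cx"])/c["fx"],(v-c["cy"])/c["fy"],1]);return T[:3,3],d
def onz(cam,u,v,z):
    o,d=ray(cam,u,v);return o+d*(z-o[2])/d[2]
def proj(cam,p):
    c=camera_info(cam);T=np.array(c["T"]);q=T[:3,:3].T@(np.array(p,float)-T[:3,3]);return c["fx"]*q[0]/q[2]+c["cx"],c["fy"]*q[1]/q[2]+c["cy"]
def tri(a,b):
    o1,d1=ray(*a);o2,d2=ray(*b);s=np.linalg.lstsq(np.c_[d1,-d2],o2-o1,rcond=None)[0];p,q=o1+s[0]*d1,o2+s[1]*d2;return (p+q)/2,np.linalg.norm(p-q)
def save(cam,name):
    im=get_image(cam);cv2.imwrite(f"pics/{name}.png",im[:,:,::-1]);return im
E
python3 - <<'E'
from h import *
for c in("side","top"):
    save(c,c+"0");i=camera_info(c);print(c,i["fx"],i["cx"],i["cy"],np.round(i["T"],3).tolist())
s=read_state();print(s)
E
```

```text
side 521.2736040857134 320.8579855884444 239.4251718315936 [[-0.904, -0.22, 0.366, 2.9], [-0.426, 0.436, -0.793, 1458.501], [0.015, -0.873, -0.488, 918.315], [0.0, 0.0, 0.0, 1.0]]
top 461.8822420542473 319.4517707099027 248.38625710023092 [[0.127, -0.968, 0.214, 365.493], [-0.992, -0.124, 0.029, 127.594], [-0.001, -0.216, -0.976, 1208.498], [0.0, 0.0, 0.0, 1.0]]
{'clock': 0.1, 'qpos': array([ 1.22020642,  0.62925002,  0.03843301,  1.5182936 , -0.02702025,
        0.99629947, -0.02002838]), 'qd': array([-0.00144015, -0.00108782, -0.0015924 , -0.00229134, -0.00031612,
        0.00092569, -0.0029656 ]), 'tau': array([ 3.17665421e-03, -5.64524996e+01,  1.23130683e+00, -1.93968379e+01,
        1.15042424e-02,  5.50220691e-03, -1.30211106e-05]), 'eef_pos': array([ 182.50093554, -623.25518286,  230.47497917]), 'tool_rot': array([-3.13985942e+00, -5.91191019e-06,  2.84759429e-01]), 'force': array([-0.18674257,  0.00309306,  0.12419889]), 'torque': array([ 0.0278865 , -0.03354065,  0.01002359]), 'gripper_force': 0.0, 'width': 85.65298494276728}
```

View pics/side0.png

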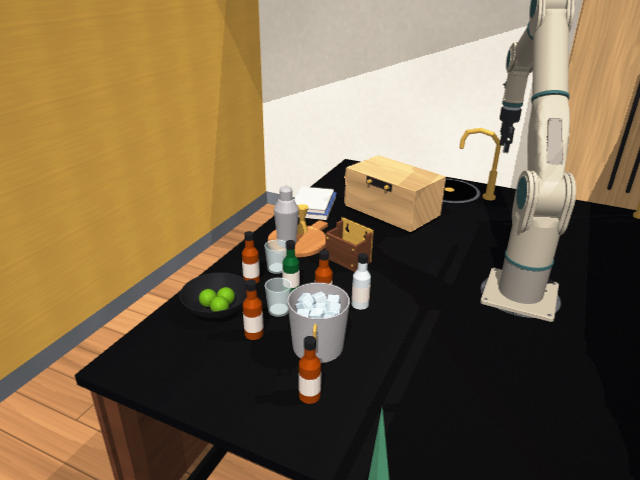

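View pics/top0.png

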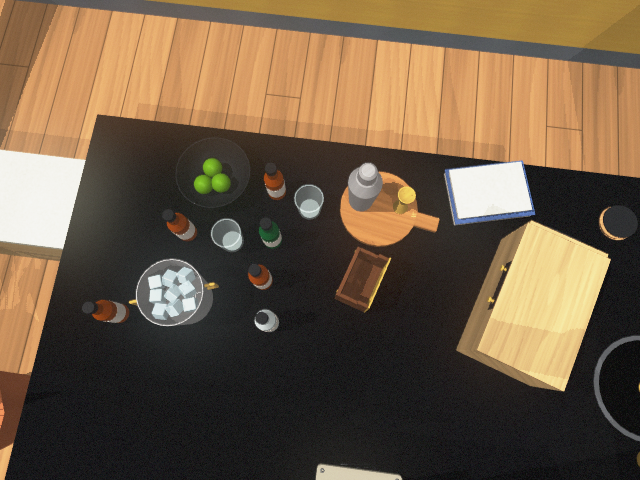

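Amber look-alikes, side/top pixels: A (324,272)/(260,277), B (250,260)/(275,183), C (253,312)/(181,226), D (310,375)/(105,311). A is in the row with green and clear, and nearest to the base. The caddy is at side (350,244) and top (364,279). The studs are at side (370,181) and (388,188), and top (505,267) and (491,301).

```bash
python3 - <<'E'
from h import *
s=cv2.imread("pics/side0.png");t=cv2.imread("pics/top0.png")
def crop(im,x,y,w,h):return cv2.resize(im[y:y+h,x:x+w],(400,300),interpolation=cv2.INTER_CUBIC)
a=crop(s,345,160,80,60);b=crop(t,460,245,80,60);c=crop(s,310,210,80,60);d=crop(t,326,242,80,60)
cv2.imwrite("pics/c1.png",np.vstack([np.hstack([a,b]),np.hstack([c,d])]))
for p in [((324,272),(260,277)),((250,260),(275,183)),((253,312),(181,226)),((310,375),(105,311))]:
    q,e=tri(("side",)+p[0],("top",)+p[1]);print(np.round(q),round(e,1),round(np.hypot(q[0],q[1])))
E
```

```text
[524. 296.  98.] 7.5 602
[776. 299.  71.] 5.2 832
[630. 520.  70.] 3.1 817
[392. 663.  70.] 0.7 770
```

View pics/c1.png

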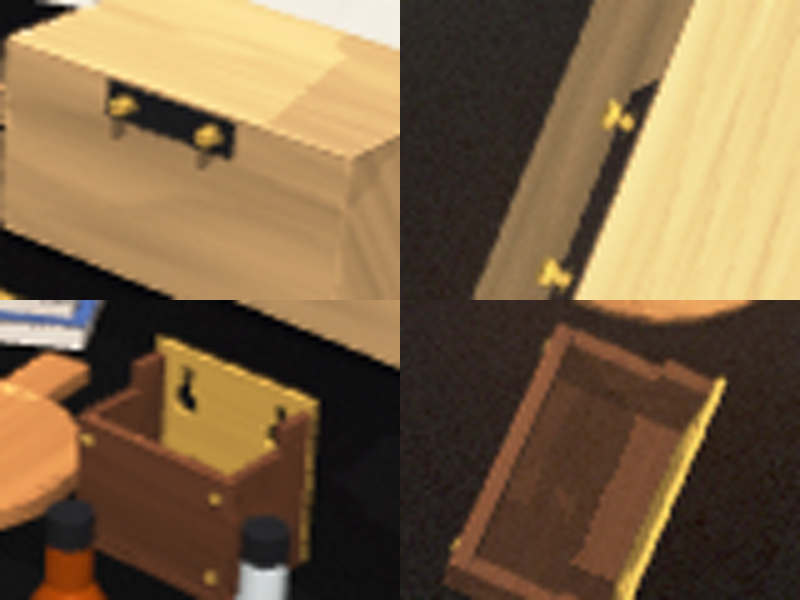

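The crop confirms the studs at side (369.2,180.6) and (386.0,186.8), and the caddy standing with its plate toward the drawers and its keyholes visible. Bottle A is the nearest amber at about 600 mm, against 770 mm or more for the others. Next is a precise measurement.

```bash
python3 - <<'E'
from h import *
s=cv2.imread("pics/side0.png");t=cv2.imread("pics/top0.png")
def blobs(im,x,y,w,h,lo,hi,n,mn=3):
    m=cv2.inRange(cv2.cvtColor(im[y:y+h,x:x+w],cv2.COLOR_BGR2HSV),lo,hi)
    k,l,st,c=cv2.connectedComponentsWithStats(m);print(n,[(int(st[i,4]),np.round(c[i]+[x,y],1).tolist(),st[i,:4].tolist()) for i in range(1,k) if st[i,4]>=mn]);return m,l
blobs(t,484,258,14*2,50,(18,150,90),(32,255,255),"topstud")
blobs(s,364,174,30,22,(18,150,90),(32,255,255),"sidestud")
m,l=blobs(t,345,250,50,70,(18,110,90),(34,255,255),"plate",8)
k,l,st,c=cv2.connectedComponentsWithStats(m);i=1+st[1:,4].argmax()
y,x=np.where(l==i);r=cv2.minAreaRect(np.c_[x,y].astype(np.float32));print("rect",np.round(cv2.boxPoints(r)+[345,250],1).tolist())
for u,v in [(390.2,257.6)]: print(onz("top",u,v,122))
print("plate side",onz("side",341.2,217,122),onz("side",373.2,230,122))
print("front side",onz("side",325.6,232.6,95),onz("side",356.2,247,95))
print("front top",onz("top",357.7,247,95),onz("top",335.6,295.6,95))
for a in[(369.2,180.6),(386,186.8)]:print("stud side",onz("side",*a,160))
# bottle cap masks around A
blobs(s,312,245,25,20,(0,0,0),(180,255,45),"cap-s",10)
blobs(s,314,240,22,52,(0,180,60),(14,255,255),"amb-s",10)
blobs(t,240,258,40,40,(0,180,60),(14,255,255),"amb-t",10)
E
```

```text
topstud [(21, [502.7, 268.2], [16, 8, 7, 5]), (25, [490.1, 299.6], [3, 39, 7, 6])]
sidestud [(16, [368.9, 180.7], [3, 5, 5, 4]), (17, [385.9, 186.8], [20, 11, 5, 5])]
plate [(210, [377.5, 283.9], [19, 7, 27, 56])]
rect [[363.1, 311.6], [387.4, 255.9], [391.1, 257.5], [366.8, 313.2]]
[602.88036348 -11.38849227 122.        ]
plate side [605.04090288  -7.95832971 122.        ] [475.10091782  31.1528479  122.        ]
front side [626.15762382  71.50586691  95.        ] [499.62555512 114.64015794  95.        ]
front top [625.16538076  67.30509336  95.        ] [498.83211688 107.0255391   95.        ]
stud side [ 602.59909322 -264.53107771  160.        ]
stud side [ 527.11954538 -237.941175    160.        ]
cap-s [(157, [319.6, 256.8], [0, 4, 17, 16]), (28, [331.8, 262.6], [17, 15, 8, 5])]
amb-s [(321, [323.3, 271.8], [1, 19, 18, 24])]
amb-t [(184, [259.3, 277.0], [8, 7, 21, 20])]
```

```bash
python3 - <<'E'
from h import *
t=cv2.imread("pics/top0.png")
P=lambda *a:np.round(onz(*a),1)
print("plate outer top",P("top",391.6,257.5,122),P("top",367.3,313.2,122))
print("studs top",P("top",502.7,268.2,160),P("top",490.1,299.6,160))
print(tri(("side",368.9,180.7),("top",502.7,268.2)),tri(("side",385.9,186.8),("top",490.1,299.6)))
# drawer top front edge: brightness step along rows
hsv=cv2.cvtColor(t,cv2.COLOR_BGR2HSV)[:,:,2].astype(float)
pts=[]
for v in range(240,340,4):
    g=np.diff(cv2.GaussianBlur(hsv,(3,3),0)[v,480:540]);u=480+g.argmax()+.5;pts.append((u,v))
q=np.array([onz("top",u,v,180)[:2] for u,v in pts]);vx,vy,x0,y0=cv2.fitLine(q.astype(np.float32),cv2.DIST_HUBER,0,.01,.01).ravel();print("drawer edge",np.degrees(np.arctan2(vy,vx)),x0,y0,"resid",np.round((q-[x0,y0])@[-vy,vx],1))
q,e=tri(("side",324.6,272),("top",259.3,277));print("amber",q,e)
print(onz("side",319.6+4,256.8,160)) 
b=cv2.imread("pics/side0.png");cv2.imwrite("pics/c2.png",np.hstack([cv2.resize(b[235:310,305:375],(400,430),interpolation=2),cv2.resize(t[252:312,235:295],(400,430),interpolation=2)]))
E
```

```text
plate outer top [603.6 -14.7 122. ] [464.1  29.1 122. ]
studs top [ 602.7 -265.7  160. ] [ 526.6 -240.4  160. ]
(array([ 603.61912473, -265.99608278,  158.73749706]), np.float64(1.2367249486637204)) (array([ 527.55669463, -240.65817314,  158.763424  ]), np.float64(1.4965346111035644))
drawer edge -17.82381 530.56696 -248.27708 resid [38.6 39.4 38.2 39.1 40.  -2.3 -1.3 -0.4 -1.5 -0.6  0.3 -0.8  0.1 -1.
 -0.1 -1.2 -0.3  0.6 -0.4  0.5 -0.6  0.3  1.2  0.1  1. ]
amber [522.29894113 297.11087367  98.98289102] 5.464647557099959
[522.00101946 313.40594399 160.        ]
```

View pics/c2.png

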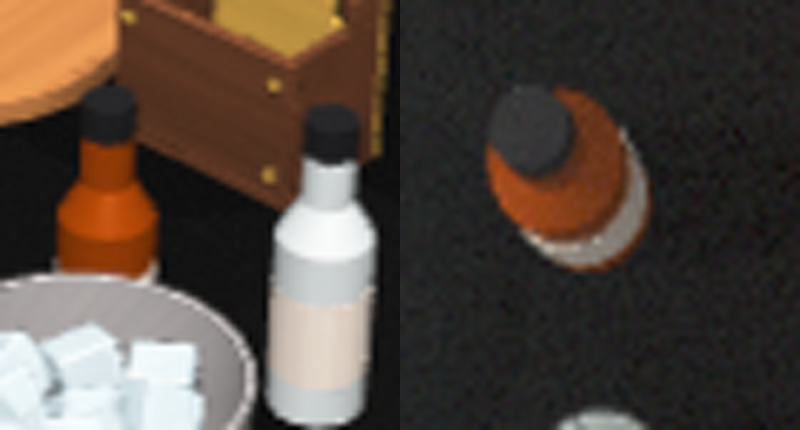

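Confirmed: A (side cap (324,255), top cap (254,270)) is the loose amber beside the clear bottle. I'll move to hover over the caddy's front wall.

```bash
cat >> h.py <<'E'
from scipy.spatial.transform import Rotation as R
def delta(p,yaw,start=None):
    s=read_state();r0=R.from_euler("xyz",s["tool_rot"]);r1=R.from_euler("xyz",[np.pi,0,yaw])
    p0=s["eef_pos"] if start is None else start
    print(round(s["clock"],2),np.round(s["eef_pos"],1),np.round(s["tool_rot"],3),"F",np.round(s["force"],1),"w",round(s["width"],1),"-> delta",np.round(r0.inv().apply(np.array(p,float)-p0),1),np.round((r0.inv()*r1).as_rotvec(),3))
E
python3 -c "
from h import *
s=[182.655,-623.823,231.313]
delta([450,-100,270],-.314,s);delta([561,85.2,180],-.314,s)
for c,p,z in (('side',(324,254.6),160),('top',(253.8,269.7),170)):print(onz(c,*p,z))
print(tri(('side',324,254.6),('top',254.6,270.6)))"
```

```text
0.1 [ 182.5 -623.3  230.5] [-3.14  -0.     0.285] F [-0.2  0.   0.1] w 85.7 -> delta [ 403.7 -427.7  -37.9] [-0.002  0.001  0.599]
0.1 [ 182.5 -623.3  230.5] [-3.14  -0.     0.285] F [-0.2  0.   0.1] w 85.7 -> delta [ 562.3 -574.1   52.3] [-0.002  0.001  0.599]
[526.08421883 301.9574232  160.        ]
[524.82259534 300.48357409 170.        ]
(array([525.65181044, 300.48631681, 159.04007288]), np.float64(2.0519515601916436))
```

>>> play_rows(
  deltas=[50, -50, -35, 0, 0, 0.15, 0.6, 100, -105, -38, 0, 0, 0.3, 0.6, 140, -150, -38, 0, 0, 0.45, 0.6, 185, -195, -38, 0, 0, 0.6, 0.6, 230, -240, -38, 0, 0, 0.6, 0.6, 275, -285, -38, 0, 0, 0.6, 0.6, 320, -335, -38, 0, 0, 0.6, 0.6, 365, -380, -38, 0, 0, 0.6, 0.6, 404, -428, -38, 0, 0, 0.6, 0.6, 440, -465, -38, 0, 0, 0.6, 0.6],
)

```text
clock: 1.35
eef_pos: [464.7, -72.0, 269.3]
tool_rot: [3.141, -0.0, -0.315]
force: [1.0, -0.7, 0.9]
width: 51.5
gripper_force: 0.0
```

```bash
python3 -c "
from h import *
delta([561,85.2,150],-.314)"
```

```text
1.35 [464.7 -72.  269.3] [ 3.141 -0.    -0.315] F [ 1.  -0.7  0.9] w 51.5 -> delta [  42.8 -179.3  119.3] [ 0.    -0.    -0.001]
```

>>> play_rows(
  deltas=[12, -45, 20, 0, 0, 0, 0.6, 24, -90, 40, 0, 0, 0, 0.6, 35, -135, 70, 0, 0, 0, 0.6, 43, -179, 110, 0, 0, 0, 0.6, 43, -179, 119, 0, 0, 0, 0.6, 43, -179, 119, 0, 0, 0, 0.6],
)

```text
clock: 2.1
eef_pos: [559.6, 82.0, 149.4]
tool_rot: [3.139, 0.002, -0.315]
force: [0.2, 0.4, 0.9]
width: 51.4
gripper_force: 0.0
```

```bash
python3 -c "
from h import *
delta([561,85.2,51],-.314)
s=save('side','s1');t=save('top','t1')
a=cv2.resize(s[190:280,300:400],(400,360),interpolation=2);b=cv2.resize(t[230:320,310:410],(400,360),interpolation=2)
cv2.imwrite('pics/c3.png',np.hstack([a,b])[:,:,::-1])"
```

```text
2.1 [559.6  82.  149.4] [ 3.139e+00  2.000e-03 -3.150e-01] F [0.2 0.4 0.9] w 51.4 -> delta [ 0.6 -3.7 98.4] [ 0.002  0.002 -0.001]
```

View pics/c3.png

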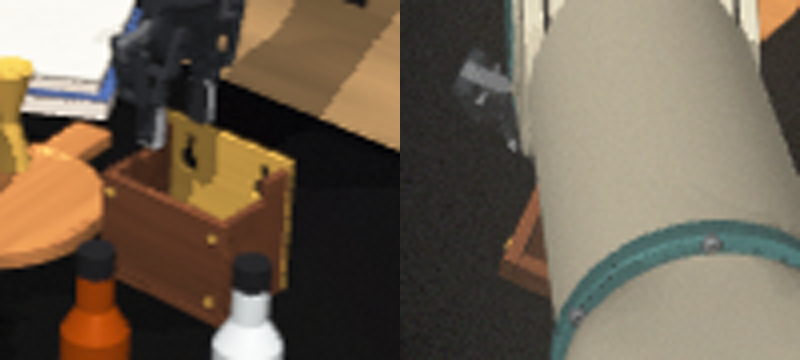

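The fingers straddle the front wall at side (338,225) and (352,217). The arm hides most of the top view. Descending and gripping.

>>> play_rows(
  deltas=[0, -3, 35, 0, 0, 0, 0.6, 0, -3, 70, 0, 0, 0, 0.6, 0, -3, 98, 0, 0, 0, 0.6, 0, -3, 98, 0, 0, 0, 0.0, 0, -3, 98, 0, 0, 0, 0.0, 0, -3, 98, 0, 0, 0, 0.0, 0, -3, 98, 0, 0, 0, 0.0, 0, -3, 98, 0, 0, 0, 0.0, 0, -3, 98, 0, 0, 0, 0.0],
)

```text
clock: 3.32
eef_pos: [563.1, 85.6, 54.2]
tool_rot: [-3.14, -0.003, -0.316]
force: [0.2, -0.7, 6.4]
width: 9.4
gripper_force: 59.7
```

>>> play_rows(
  deltas=[0, 0, -25, 0, 0, 0, 0, 0, 0, -60, 0, 0, 0, 0, 0, 0, -100, 0, 0, 0, 0, 0, 0, -140, 0, 0, 0, 0, 0, 0, -140, 0, 0, 0, 0, 0, 0, -140, 0, 0, 0, 0],
)

```text
clock: 4.08
eef_pos: [560.4, 85.8, 191.5]
tool_rot: [3.141, 0.002, -0.315]
force: [-1.1, 0.3, -5.2]
width: 9.3
gripper_force: 59.3
```

```bash
python3 -c "
from h import *
delta([561,85.2,191],-.314)
s=save('side','s2');t=save('top','t2')
a=cv2.resize(s[150:270,290:410],(400,400),interpolation=2);b=cv2.resize(t[230:320,310:400],(400,400),interpolation=2)
cv2.imwrite('pics/c4.png',np.hstack([a,b])[:,:,::-1])"
```

```text
4.08 [560.4  85.8 191.5] [ 3.141e+00  2.000e-03 -3.150e-01] F [-1.1  0.3 -5.2] w 9.3 -> delta [0.7 0.4 0.5] [ 0.001  0.002 -0.001]
```

View pics/c4.png

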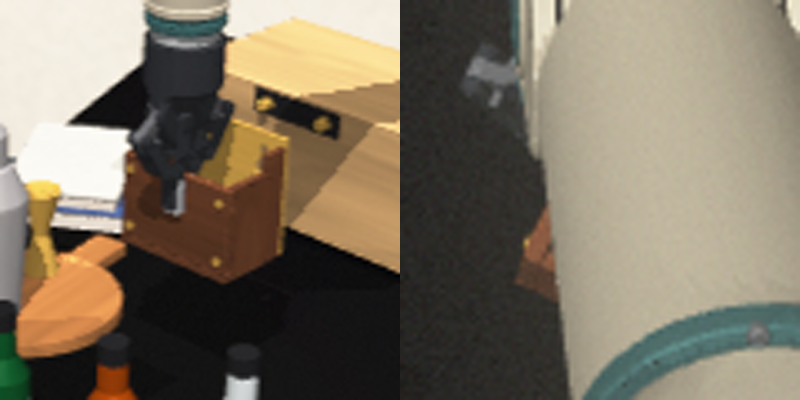

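The caddy is held, with its front wall between the pads and its bottom corner at side (356,235). I'll carry it to about 25 mm in front of the studs.

```bash
python3 -c "
from h import *
delta([599,-150.8,129],-.319)
for u,v,z in((356.4,234.7,138.5),(327.9,194.8,233.5)):print(onz('side',u,v,z))
y=-.315;d=np.array([np.cos(y),np.sin(y)]);n=np.array([-d[1],d[0]])
c=np.array([560.4,85.8])+5*n;print('expect',c-66*d,c+66*d)"
```

```text
4.17 [560.2  85.7 190.7] [ 3.14e+00  3.00e-03 -3.15e-01] F [ 0.3 -0.7 -4.7] w 9.3 -> delta [110.4 212.7  61.7] [0.002 0.003 0.004]
[501.5000348  113.86915283 138.5       ]
[620.68251486  72.23335187 233.5       ]
expect [499.19652135 111.001869  ] [624.70164336  70.10609479]
```

>>> play_rows(
  deltas=[20, 40, 5, 0, 0, 0, 0, 42, 82, 15, 0, 0, 0, 0, 65, 125, 30, 0, 0, 0, 0, 85, 165, 45, 0, 0, 0, 0, 100, 195, 58, 0, 0, 0.004, 0, 110, 212, 62, 0, 0, 0.004, 0, 110, 212, 62, 0, 0, 0.004, 0, 110, 212, 62, 0, 0, 0.004, 0],
)

```text
clock: 5.18
eef_pos: [600.7, -147.2, 130.4]
tool_rot: [-3.14, 0.001, -0.317]
force: [-0.2, 1.0, -4.6]
width: 9.0
gripper_force: 59.5
```

```bash
python3 -c "
from h import *
delta([599,-150.8,129],-.319)
s=save('side','s3');t=save('top','t3')
a=cv2.resize(s[155:230,335:410],(400,400),interpolation=2);b=cv2.resize(t[220:340,410:530],(400,400),interpolation=2)
cv2.imwrite('pics/c5.png',np.hstack([a,b])[:,:,::-1])"
```

```text
5.17 [ 600.7 -147.2  130.4] [-3.14e+00  1.00e-03 -3.17e-01] F [-0.2  1.  -4.6] w 9.0 -> delta [-0.5  3.9  1.4] [-0.002  0.001  0.002]
```

View pics/c5.png

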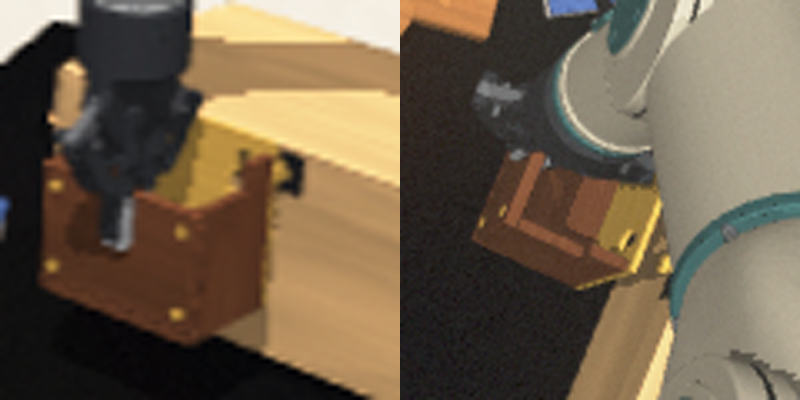

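The caddy stands just in front of the studs. The right keyhole shows at side (381,184.5) and top (478,292), with the stud behind it at top (489,298). I'll compare this with the model.

```bash
python3 - <<'E'
from h import *
T=np.array([600.7,-147.2,130.4]);y=-.317;d=np.array([np.cos(y),np.sin(y),0]);n=np.array([-d[1],d[0],0]);B=T-[0,0,53]-38*n
pt=lambda x,yy,z:B-x*n+d*yy+[0,0,z]
for nm,q in dict(hole=(39,-40,84),slot=(39,-40,106),holeL=(39,40,84),fbr=(-43,-66,0),fbl=(-43,66,0),ftr=(-43,-66,95),ftl=(-43,66,95),ptr=(43,-66,122),ptri=(39,-66,122)).items():
    print(nm,[np.round(proj(c,pt(*q)),1).tolist() for c in("side","top")])
s=cv2.imread("pics/s3.png");t=cv2.imread("pics/t3.png")
a=cv2.resize(s[170:226,338:394],(400,400),interpolation=2);b=cv2.resize(t[262:318,428:498],(400,320),interpolation=2)
cv2.imwrite("pics/c6.png",np.hstack([a,np.vstack([b,np.zeros((80,400,3),np.uint8)])]))
E
```

```text
hole [[380.3, 188.8], [476.2, 292.5]]
slot [[380.7, 183.2], [479.5, 291.2]]
holeL [[363.1, 182.6], [488.9, 261.2]]
fbr [[370.3, 219.1], [429.9, 291.9]]
fbl [[342.5, 207.7], [450.1, 244.6]]
ftr [[371.9, 194.7], [439.7, 286.6]]
ftl [[343.4, 184.0], [461.3, 235.4]]
ptr [[387.5, 180.8], [479.4, 301.8]]
ptri [[386.8, 181.1], [477.6, 301.0]]
```

View pics/c6.png

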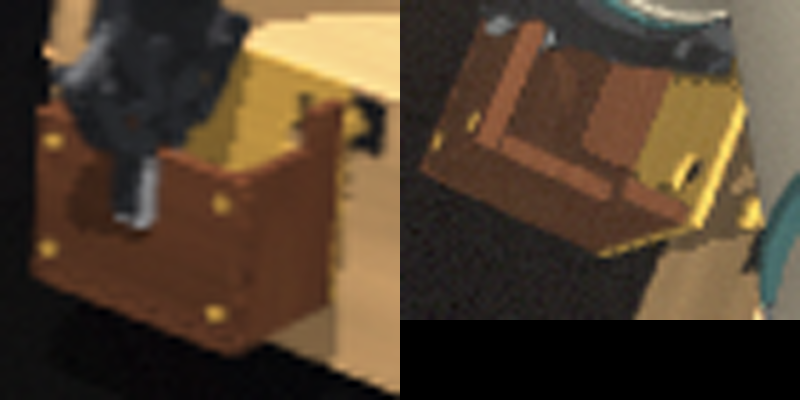

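The model matches the view within about 1 mm: bottom corner observed at side (370.0,219.2) against (370.3,219.1) predicted. I'll nudge sideways by -1.3 mm and advance onto the heads, watching the force.

>>> play_rows(
  deltas=[-1.3, 5, 1, 0, 0, 0.002, 0, -1.3, 12, 1, 0, 0, 0.002, 0, -1.3, 18, 1, 0, 0, 0.002, 0, -1.3, 22, 1, 0, 0, 0.002, 0, -1.3, 25, 1, 0, 0, 0.002, 0, -1.3, 28, 1, 0, 0, 0.002, 0, -1.3, 28, 1, 0, 0, 0.002, 0],
)

```text
clock: 6.15
eef_pos: [590.3, -176.3, 129.3]
tool_rot: [3.142, 0.0, -0.322]
force: [1.0, -1.1, -4.4]
width: 9.3
gripper_force: 59.6
```

>>> play_rows(
  deltas=[0, 2, 0, 0, 0, 0, 0, 0, 3, 0, 0, 0, 0, 0, 0, 4, 0, 0, 0, 0, 0, 0, 4, 0, 0, 0, 0, 0],
)

```text
clock: 6.65
eef_pos: [589.2, -179.9, 129.3]
tool_rot: [3.142, -0.0, -0.321]
force: [-0.8, -0.0, -3.5]
width: 9.3
gripper_force: 59.6
```

```bash
python3 - <<'E'
from h import *
s=read_state();print(s["eef_pos"],s["force"])
n=np.array([.3136,.9495]);print("n",n@s["eef_pos"][:2],"lat",np.array([.9495,-.3136])@s["eef_pos"][:2])
s=save("side","s4");t=save("top","t4")
a=cv2.resize(s[165:240,330:405],(400,400),interpolation=2);b=cv2.resize(t[240:320,430:510],(400,400),interpolation=2)
cv2.imwrite("pics/c7.png",np.hstack([a,b])[:,:,::-1])
E
```

```text
[ 589.17522225 -179.8746827   129.32111293] [-0.79282428 -0.01343968 -3.51697452]
n 13.974338478385675 lat 615.8305740201636
```

View pics/c7.png

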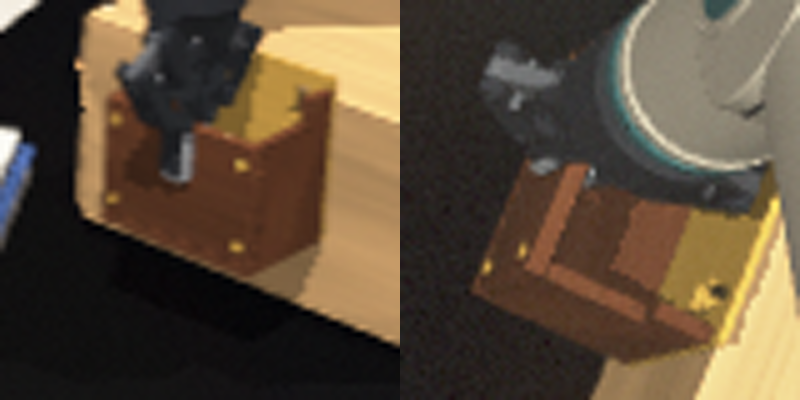

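The stud head is inside the box at top (492,299), so it has passed through. I'll press on to touch the oak lightly, so the plate sits behind the heads.

>>> play_rows(
  deltas=[0, 1, 0, 0, 0, 0, 0, 0, 2, 0, 0, 0, 0, 0, 0, 2, 0, 0, 0, 0, 0],
)

```text
clock: 7.12
eef_pos: [588.7, -181.5, 129.4]
tool_rot: [-3.141, -0.0, -0.321]
force: [-0.2, 0.5, -3.4]
width: 9.2
gripper_force: 59.5
```

>>> play_rows(
  deltas=[0, 1, 0, 0, 0, 0, 0, 0, 2, 0, 0, 0, 0, 0, 0, 2, 0, 0, 0, 0, 0],
)

```text
clock: 7.5
eef_pos: [588.9, -181.7, 129.4]
tool_rot: [-3.139, -0.001, -0.32]
force: [2.3, 4.8, -3.8]
width: 9.2
gripper_force: 59.6
```

>>> play_rows(
  deltas=[0, -3.5, 0, 0, 0, 0, 0, 0, -3.5, 3, 0, 0, 0, 0, 0, -3.5, 6, 0, 0, 0, 0, 0, -3.5, 9, 0, 0, 0, 0, 0, -3.5, 12, 0, 0, 0, 0, 0, -3.5, 12, 0, 0, 0, 0],
)

```text
clock: 8.25
eef_pos: [588.6, -180.3, 116.9]
tool_rot: [3.142, 0.001, -0.321]
force: [-0.5, -0.3, -4.9]
width: 9.5
gripper_force: 59.4
```

Moving freely, so I'll continue down.

>>> play_rows(
  deltas=[0, 0, 3, 0, 0, 0, 0, 0, 0, 6, 0, 0, 0, 0, 0, 0, 9, 0, 0, 0, 0, 0, 0, 10, 0, 0, 0, 0, 0, 0, 10, 0, 0, 0, 0],
)

```text
clock: 8.88
eef_pos: [589.0, -180.4, 107.8]
tool_rot: [3.141, -0.0, -0.321]
force: [-3.8, 0.8, 2.2]
width: 9.1
gripper_force: 60.5
```

>>> play_rows(
  deltas=[0, 0, 1, 0, 0, 0, 0, 0, 0, 2, 0, 0, 0, 0, 0, 0, 3, 0, 0, 0, 0, 0, 0, 3, 0, 0, 0, 0],
)

```text
clock: 9.38
eef_pos: [589.2, -180.8, 106.7]
tool_rot: [3.141, -0.001, -0.321]
force: [-6.3, 3.1, 15.6]
width: 9.2
gripper_force: 62.5
```

Seated at z≈107 as predicted, with a 15 N reaction. Release and retreat up.

>>> play_rows(
  deltas=[0, 0, -1, 0, 0, 0, 0.4, 0, 0, -1, 0, 0, 0, 0.4, 0, 0, -1, 0, 0, 0, 0.4, 0, 0, -1, 0, 0, 0, 0.4, 0, 0, -30, 0, 0, 0, 0.4, 0, 0, -70, 0, 0, 0, 0.4, 0, 0, -120, 0, 0, 0, 0.4, 0, -50, -160, 0, 0, 0, 0.4, 0, -100, -160, 0, 0, 0, 0.4, 0, -150, -160, 0, 0, 0, 0.4],
)

```text
clock: 10.62
eef_pos: [637.2, -36.4, 265.2]
tool_rot: [-3.141, -0.002, -0.321]
force: [0.7, -0.2, 0.0]
width: 34.1
gripper_force: 0.0
```

```bash
python3 - <<'E'
from h import *
delta([525.5,301,235],0)
delta([525.5,301,126],0)
s=save("side","s5");t=save("top","t5")
a=cv2.resize(s[150:240,330:420],(400,400),interpolation=2);b=cv2.resize(t[240:320,430:510],(400,400),interpolation=2)
cv2.imwrite("pics/c8.png",np.hstack([a,b])[:,:,::-1])
E
```

```text
10.62 [637.2 -36.4 265.2] [-3.141e+00 -2.000e-03 -3.210e-01] F [ 0.7 -0.2  0. ] w 34.1 -> delta [-212.6 -284.8   30. ] [-0.    -0.002 -0.321]
10.62 [637.2 -36.4 265.2] [-3.141e+00 -2.000e-03 -3.210e-01] F [ 0.7 -0.2  0. ] w 34.1 -> delta [-212.8 -284.8  139. ] [-0.    -0.002 -0.321]
```

View pics/c8.png

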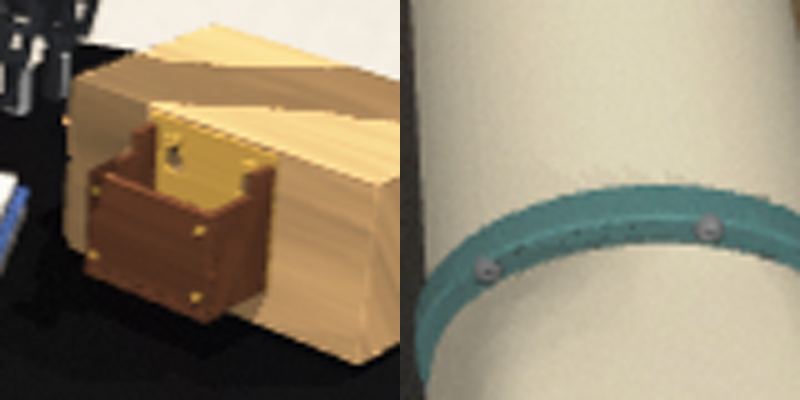

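The caddy hangs level with both keyholes locked (holes now below the heads at side (369,184) and (386,191)). Next is the amber bottle.

>>> play_rows(
  deltas=[-25, -33, -5, 0, 0, -0.08, 0.6, -50, -67, -5, 0, 0, -0.16, 0.6, -75, -100, -5, 0, 0, -0.24, 0.6, -100, -134, -5, 0, 0, -0.321, 0.6, -130, -174, -5, 0, 0, -0.321, 0.6, -160, -214, 0, 0, 0, -0.321, 0.6, -190, -254, 15, 0, 0, -0.321, 0.6, -213, -285, 30, 0, 0, -0.321, 0.6, -213, -285, 30, 0, 0, -0.321, 0.6, -213, -285, 30, 0, 0, -0.321, 0.6],
)

```text
clock: 11.98
eef_pos: [524.9, 298.5, 234.2]
tool_rot: [3.14, -0.0, -0.001]
force: [0.3, -1.6, 0.4]
width: 51.1
gripper_force: 0.0
```

```bash
python3 - <<'E'
from h import *
delta([525.5,301,128],0)
s=save("side","s6")
m=cv2.inRange(cv2.cvtColor(s,cv2.COLOR_RGB2HSV)[240:295,312:340],(0,180,60),(14,255,255));v,u=np.where(m);print(len(u),u.mean()+312,v.mean()+240)
E
```

```text
11.97 [524.9 298.5 234.2] [ 3.14e+00 -0.00e+00 -1.00e-03] F [ 0.3 -1.6  0.4] w 51.1 -> delta [  0.6  -2.6 106.2] [ 0.001 -0.    -0.001]
316 323.2120253164557 271.80696202531647
```

>>> play_rows(
  deltas=[0.5, -2, 35, 0, 0, 0, 0.6, 0.5, -2, 65, 0, 0, 0, 0.6, 0.5, -2, 90, 0, 0, 0, 0.6, 0.5, -2, 106, 0, 0, 0, 0.6, 0.5, -2, 106, 0, 0, 0, 0.3, 0.5, -2, 106, 0, 0, 0, 0.0, 0.5, -2, 106, 0, 0, 0, 0.0, 0.5, -2, 106, 0, 0, 0, 0.0, 0.5, -2, 106, 0, 0, 0, 0.0],
)

```text
clock: 13.15
eef_pos: [524.9, 301.8, 128.7]
tool_rot: [-3.141, -0.001, -0.0]
force: [-0.3, -0.0, -1.1]
width: 26.5
gripper_force: 59.0
```

>>> play_rows(
  deltas=[0, 0, -20, 0, 0, 0, 0, 0, 0, -50, 0, 0, 0, 0, 0, 0, -90, 0, 0, 0, 0, 0, 0, -140, 0, 0, 0, 0, 0, 0, -180, 0, 0, 0, 0, 0, 0, -180, 0, 0, 0, 0, 0, 0, -180, 0, 0, 0, 0],
)

```text
clock: 14.02
eef_pos: [524.0, 301.2, 307.2]
tool_rot: [3.14, 0.002, -0.0]
force: [-0.9, -0.3, -2.8]
width: 26.6
gripper_force: 59.4
```

```bash
python3 -c "
from h import *
delta([550,40,330],-.32);delta([577.4,-217,320],-.32)"
```

```text
14.03 [524.  301.2 307.2] [ 3.14e+00  2.00e-03 -0.00e+00] F [-0.9 -0.3 -2.8] w 26.6 -> delta [ 26.  261.3 -22.5] [0.002 0.002 0.32 ]
14.03 [524.  301.2 307.2] [ 3.14e+00  2.00e-03 -0.00e+00] F [-0.9 -0.3 -2.8] w 26.6 -> delta [ 53.5 518.2 -12.2] [0.002 0.002 0.32 ]
```

>>> play_rows(
  deltas=[3, 25, -10, 0, 0, 0.05, 0, 8, 70, -18, 0, 0, 0.1, 0, 13, 120, -22, 0, 0, 0.18, 0, 18, 170, -22, 0, 0, 0.25, 0, 24, 220, -22, 0, 0, 0.32, 0, 30, 270, -22, 0, 0, 0.32, 0, 36, 320, -22, 0, 0, 0.32, 0, 42, 370, -22, 0, 0, 0.32, 0, 48, 420, -22, 0, 0, 0.32, 0, 52, 465, -18, 0, 0, 0.32, 0],
)

```text
clock: 15.28
eef_pos: [575.4, -166.8, 325.6]
tool_rot: [3.14, 0.001, -0.324]
force: [0.3, 0.1, -2.3]
width: 26.6
gripper_force: 59.5
```

```bash
python3 -c "
from h import *
delta([577.4,-217,315],-.32)"
```

```text
15.28 [ 575.4 -166.8  325.6] [ 3.14e+00  1.00e-03 -3.24e-01] F [ 0.3  0.1 -2.3] w 26.6 -> delta [17.9 47.  10.6] [ 0.001  0.001 -0.004]
```

>>> play_rows(
  deltas=[9, 25, 2, 0, 0, 0, 0, 18, 45, 2, 0, 0, 0, 0, 18, 47, 5, 0, 0, 0, 0, 18, 47, 5, 0, 0, 0, 0, 18, 47, 5, 0, 0, 0, 0, 18, 47, 5, 0, 0, 0, 0],
)

```text
clock: 16.02
eef_pos: [579.3, -212.3, 321.6]
tool_rot: [-3.141, -0.0, -0.318]
force: [-0.1, 0.1, -2.4]
width: 26.4
gripper_force: 59.5
```

```bash
python3 - <<'E'
from h import *
delta([577.4,-217,192],-.32)
s=save("side","s7")
m=cv2.inRange(cv2.cvtColor(s,cv2.COLOR_RGB2HSV)[100:230,330:430],(0,200,70),(12,255,255))
k,l,st,c=cv2.connectedComponentsWithStats(m);print([(st[i].tolist(),np.round(c[i]+[330,100],1)) for i in range(1,k) if st[i,4]>30])
p=read_state()["eef_pos"]
for z in (-128,-43): print(proj("side",p+[0,0,z]))
# caddy front corners in s5 vs model hung
B=np.array([589.2,-180.8,54]);y=-.32;d=np.array([np.cos(y),np.sin(y),0]);n=np.array([-d[1],d[0],0])
for yy in(-66,66):
  for z in(0,95):print(yy,z,np.round(proj("side",B+5*n+d*yy+[0,0,z]),1))
E
```

```text
16.02 [ 579.3 -212.3  321.6] [-3.141 -0.    -0.318] F [-0.1  0.1 -2.4] w 26.4 -> delta [ -0.4   5.1 129.6] [-0.    -0.     0.002]
[([36, 40, 13, 21, 173], array([372.3, 152.9])), ([34, 75, 13, 6, 67], array([370.1, 177.5]))]
(np.float64(370.7619021263052), np.float64(178.12303570196948))
(np.float64(372.23504671310195), np.float64(155.81312321423042))
-66 0 [376.1 221.8]
-66 95 [377.9 197.9]
66 0 [348.6 210.4]
66 95 [349.6 187.3]
```

Bottle hangs upright and the hung caddy's corners match its model. Lowering it in.

>>> play_rows(
  deltas=[0, 4, 20, 0, 0, 0.002, 0, 0, 4, 45, 0, 0, 0.002, 0, 0, 4, 70, 0, 0, 0.002, 0, 0, 4, 90, 0, 0, 0.002, 0, 0, 4, 105, 0, 0, 0.002, 0, 0, 4, 115, 0, 0, 0.002, 0, 0, 4, 122, 0, 0, 0.002, 0, 0, 4, 126, 0, 0, 0.002, 0, 0, 4, 126, 0, 0, 0.002, 0],
)

```text
clock: 17.2
eef_pos: [577.7, -217.4, 195.4]
tool_rot: [-3.142, -0.0, -0.322]
force: [0.3, 0.3, -1.7]
width: 26.6
gripper_force: 59.6
```

>>> play_rows(
  deltas=[0, 0, 1, 0, 0, 0, 0, 0, 0, 2, 0, 0, 0, 0, 0, 0, 3, 0, 0, 0, 0, 0, 0, 3, 0, 0, 0, 0],
)

```text
clock: 17.7
eef_pos: [577.7, -217.3, 192.3]
tool_rot: [-3.142, 0.0, -0.322]
force: [-0.2, 0.3, -2.7]
width: 26.2
gripper_force: 59.6
```

>>> play_rows(
  deltas=[0, 0, 0.5, 0, 0, 0, 0, 0, 0, 1, 0, 0, 0, 0, 0, 0, 1.5, 0, 0, 0, 0, 0, 0, 1.5, 0, 0, 0, 0],
)

```text
clock: 18.2
eef_pos: [577.7, -217.3, 190.8]
tool_rot: [-3.142, 0.0, -0.322]
force: [-0.1, -0.2, -2.5]
width: 26.5
gripper_force: 59.6
```

>>> play_rows(
  deltas=[0, 0, 0.5, 0, 0, 0, 0, 0, 0, 1, 0, 0, 0, 0, 0, 0, 1.5, 0, 0, 0, 0, 0, 0, 1.5, 0, 0, 0, 0],
)

```text
clock: 18.7
eef_pos: [578.1, -217.6, 189.9]
tool_rot: [3.142, -0.001, -0.322]
force: [-0.2, -0.2, 2.5]
width: 26.6
gripper_force: 59.8
```

Floor contact at z≈190 as predicted. Release and withdraw straight up.

>>> play_rows(
  deltas=[0, 0, 0, 0, 0, 0, 0.3, 0, 0, 0, 0, 0, 0, 0.55, 0, 0, 0, 0, 0, 0, 0.55, 0, 0, 0, 0, 0, 0, 0.55, 0, 0, -15, 0, 0, 0, 0.55, 0, 0, -45, 0, 0, 0, 0.55, 0, 0, -90, 0, 0, 0, 0.55, 0, 0, -130, 0, 0, 0, 0.55, 0, 0, -130, 0, 0, 0, 0.55, 0, 0, -130, 0, 0, 0, 0.55],
)

```text
clock: 19.95
eef_pos: [577.4, -217.2, 319.5]
tool_rot: [-3.142, -0.0, -0.322]
force: [0.2, -0.6, -0.6]
width: 46.7
gripper_force: 0.0
```

```bash
python3 - <<'E'
from h import *
s=save("side","s8")
h=cv2.cvtColor(s,cv2.COLOR_RGB2HSV)
m=cv2.inRange(h[100:230,330:430],(0,200,70),(12,255,255))
k,l,st,c=cv2.connectedComponentsWithStats(m);print([(st[i].tolist(),np.round(c[i]+[330,100],1)) for i in range(1,k) if st[i,4]>15])
b=np.array([578,-217.5,62]);print([np.round(proj("side",b+[0,0,z]),1) for z in(95,123,150,170)])
o=cv2.imread("pics/s5.png")[:,:,::-1]
def shift(x,y,w,hh):return cv2.phaseCorrelate(cv2.cvtColor(o[y:y+hh,x:x+w].copy(),cv2.COLOR_RGB2GRAY).astype(float),cv2.cvtColor(s[y:y+hh,x:x+w],cv2.COLOR_RGB2GRAY).astype(float))
print("caddy front shift",shift(345,190,48,40)); print(read_state()["force"])
for nm,r in dict(clear=(350,250,24,60),green=(280,238,22,50),tum=(262,238,26,80),shaker=(270,180,60,75)).items():print(nm,shift(*r))
E
```

```text
[([34, 75, 13, 20, 188], array([370.2, 185.9]))]
[array([370.9, 187. ]), array([371.4, 179.9]), array([371.9, 173. ]), array([372.2, 167.8])]
caddy front shift ((0.09728921824228465, 0.013199249650199363), 0.8026344938595779)
[-0.823106    0.66660616 -0.51896929]
clear ((-0.007450274248313349, 0.030522316093570367), 0.9913146238107519)
green ((-0.006868738651030881, -0.012684163404593107), 0.9975020795905526)
tum ((0.5018831059042093, 0.0005950008516819594), 1.0018659243901626)
shaker ((-0.031030920282404395, 0.5123823299522812), 0.9857935771975066)
```

The bottle stands upright in the hung caddy: its visible amber is at side (370,186), where the model puts it. The caddy hasn't moved, nor have the bystanders I compared. Handing in.

```bash
python3 -c "
from cell import *
print(finish_job())"
```

```text
the job is handed in; nothing more can be done
None
```

The caddy is locked on both studs, the amber bottle nearest the base stands upright inside it, and the job is handed in at about 20 s; the verdict was not shown.

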